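Index and lock a sample carousel

TASK

Turn the sample carousel on its spindle, in either direction, by gently pushing one of its white lugs along the edge until the yellow spring catch drops fully into the rim notch at the red mark, and go on leaning on the lug to prove that the catch holds: a steady push of about 15 N for half a second, never more than 20 N on the carousel. Then push the blue lock slide fully home behind the catch, just as gently. Leave the carousel flat on its spindle, keep off the yellow catch, do not knock or shift the vials and the other things around, and let go of everything.

Things in the scene. Friction and masses are not known exactly. Their poses are not given: they have to be found in the camera images.
- collector: Fixed cream deck, top 30 mm up. Origin: on the spindle axis, at table height. +x points from spindle to the red mark, catch and lock; z up. It spans x -105 to +140 mm, y -105 to +105 mm. Spindle: 26 mm diameter, top 54 mm above the table. Guide blocks with red lines (16 x 8 mm, top 42 mm up) stand at x = 101, y = +-12 mm beside the catch.
- carousel: Loose dark steel wheel, 170 mm diameter, 0.3-0.6 kg, on the spindle with a little play; turns both ways (2 to 9 N at a lug). Origin: centre of underside, 30 mm above the table. +x points to its only notch. Six white lugs (12 mm diameter, 42 to 68 mm above the table) stand 70 mm from the axis at 30, 90, 150, 210, 270, 330 deg from +x; flat stubs 36 mm from the axis have tops 46 mm up.
- notch (a point): Mouth of the wheel's only rim notch (15 mm wide, 9 mm deep, red line painted inward of it): middle of the notch, at the rim radius of 85 mm, at the wheel's upper face (42 mm above the table). Turns with the carousel.
- mark (a point): Place where the notch must be: in front of the catch, 85 mm from the spindle axis along the collector's +x, 42 mm above the table. Fixed to the collector.
- catch (a joint): Yellow spring catch, 30 x 13 x 10 mm, 31 to 41 mm above the table, sliding along the collector's x. Value in m: 0 = fully in, about 0.006 = riding on the rim. The spring presses 2.5 to 4 N. In the notch its square nose has 1 mm play to each side and stops the wheel dead both ways: the push force then climbs steeply.
- lock (a joint): Blue lock slide, a 14 x 34 x 10 mm bar with an upright knob. Value in m: near 0 = open, 0.034 = fully home at its end stop behind the catch. It moves towards the collector's -y, 119 mm from the spindle axis, against about 2.5 N of friction and stays where left. While the catch rides on the rim it is blocked at about 0.012.
- lock_knob (a point): Top centre of the blue lock slide's upright round knob (14 mm diameter, 26 mm tall, from 41 to 67 mm above the table). Moves with the slide.
- vial_a: Small amber vial with black cap, 18 mm diameter, 34 mm tall, standing loose on the deck's corner; leave it. Origin: centre of its underside.
- vial_b: Second amber vial, like the first, on another corner of the deck; leave it. Origin: centre of its underside.
- flask: Conical glass flask, 80 mm base, 130 mm tall, bystander. Origin: centre of its underside.
- solvent: Amber bottle with blue cap, 72 mm diameter, 170 mm tall, bystander. Origin: centre of its underside.
- beaker: Glass beaker, 68 mm diameter, 85 mm tall, bystander. Origin: centre of its underside.
- tip_box: Red box of pipette tips, 85 x 120 x 55 mm, bystander. Origin: centre of its underside.
- driver: Screwdriver lying on the table, 180 mm long, bystander. Origin: on its underside, at its middle.
- jar: Glass jar with white lid, 56 mm diameter, 60 mm tall, bystander. Origin: centre of its underside.

How it is judged:
On the way, in this order (a step that is already met when the one before it is completed fails the run):
1. the yellow catch is fully in the notch, which faces the mark, and the fingers lean on the carousel with a steady push of 10 N or more (value of joint catch below 0.0015 m and horizontal distance between notch and mark below 0.004 m and angle between carousel's own z axis and vertical below 0.03 rad and z of carousel in the frame of collector below 0.033 m and contact force between the fingers and carousel above 10 N), for 0.35 s.
2. the blue lock slide is fully home with the catch still in the notch (value of joint catch below 0.0015 m and horizontal distance between notch and mark below 0.004 m and angle between carousel's own z axis and vertical below 0.03 rad and z of carousel in the frame of collector below 0.033 m and value of joint lock above 0.031 m), for 0.2 s.
At the end, for the whole second after the job is handed in: The catch is within 1.5 mm of fully in, the notch is within 4 mm of the mark, the carousel lies flat (within 0.03 rad, not lifted by 3 mm) and still on its spindle, and the lock slide is within 3 mm of its end stop (all of step 2 and angular speed of carousel below 0.05 rad/s); the robot touches nothing.
It fails at once if carousel forced: the robot pushes it with more than 20 N (contact force between any of the fingers, the arm and carousel above 20 N).
It fails at once if lock slide forced: pushed with more than 20 N (contact force between any of the fingers, the arm and lock above 20 N).
It fails at once if the yellow catch is handled: the robot presses on it with more than 3 N (contact force between any of the fingers, the arm and catch above 3 N).
It fails at once if a vial or another bystander is shifted by more than 15 mm or tipped (distance of any of vial_a, vial_b, flask, solvent, beaker, tip_box, driver, jar from where it was at the start of the episode above 0.015 m or angle between any of vial_a, vial_b, flask, solvent, beaker, tip_box, jar's own z axis and vertical above 0.3 rad).
It also fails if it takes over 64 s, if anything falls off the work surface, if the arm or the gripper's body presses on something with over 40 N, if the wrist force passes 120 N, or if a joint passes its speed limit or range.

ROBOT

A 6-joint arm with a two-finger parallel gripper is mounted at the origin on the work surface. World frame = base frame: x ahead of the robot, y to its left, z up, the work surface at z = 0. Lengths are in m, angles in rad, forces in N, time in s.
With the tool pointing down it reaches from about 0.15 to 0.775 m from the base axis. Payload 6.1 kg.
Tool frame: the origin (TCP) lies at the very end of the fingers, on their centre line; the grasp point (between the pads) lies 19 mm behind it; z points along the fingers, y is the line along which they close (so a half turn about z gives the same grasp; the last joint's range is limited). The gripper opens to 85 mm and grips with 20 to 120 N. Pads are 22 mm wide; open, the fingers measure 114 mm over their backs; the gripper's body (76 mm by 85 mm) begins 54 mm behind the grasp point. The pads swing forward as they close: fully open they stand 13 mm farther back than shut.
Start: joints at [1.337, 0.126, -0.04, 1.405, 0, 1.571], TCP at [0.122, 0.511, 0.231] pointing down, gripper open.
Joint ranges: [-2.72, 2.72], [-0.95, 1.95], [-1.27, 1.35], [-1.78, 2.02], [-1.46, 1.47], [-3.14, 3.14]. Speed limits (rad/s): [2.39, 2.39, 3.01, 3.14, 3.14, 3.14].

INTERFACE

Orientations are given as a unit quaternion [x, y, z, w].
In Python, from cell import * gives the robot as it stands.
- The arm moves only by the tool carry_out, never from a script. Its argument "commands" is one flat list of numbers, 5 for each row, row after row: the shift along the world's x, y, z in m, then the turn about the world's z in rad, then the gripper command: -1 is shut, 1 is fully open, values between are in proportion. In form: [x, y, z, yaw, claw, x, y, z, yaw, claw, ...]. A call has 1 to 5 rows; each row shifts and turns the commanded pose from where the row before left it; what a row does not reach is not made up. A row lasts 1/8 s, in which the tool goes at most 62.5 mm and 10.7 degrees, less where a joint would pass 70% of its speed; a pose out of reach is approached as far as the arm can. A call is refused whole if a number of a shift passes 0.0625 or a number of a turn 0.188, either way. A call with a gripper value outside its range is refused whole. The fingers move at their own pace and stop on an object; "force" is the grip in N (left out, the last holds). Time passes only in rows, so rows that do not move let the fingers close. It gives the time, the measured TCP pose, the force, the opening and the grip force at its end, in the units of the state.
- sense(): the state, without advancing time (a new reading comes with each control period).
- get_image(name): name is "scene" or "top"; returns a dict with "pixels" (384x512x3 uint8, red, green, blue), "K" (3x3 intrinsics, pixels), "D" ([k1, k2, p1, p2, k3] as OpenCV has them; the pictures are not rectified), "position" and "orientation" of the camera in the world. Camera axes: x right, y up, looking along -z (the intrinsics and any distortion apply to the point x, -y, -z); pixel columns grow to the right and rows downward; lengths in m; the calibration is good to about 2 mm. A picture is of the moment at which its call begins. There is no depth.
- close_job(): hands the job in; it is judged then, once.
Trained networks look in a picture, given as the dict that the camera call returned (one of the last four; its "shot" number tells which), for a name from the list of things; names that differ only in an ending like _2 or _b are one class to them, and where a whole thing is asked for, a point or a joint stands for the part that bears it (a point fixed in the world has none). Each returns a list of dicts, best first, with "p" (0 to 1); they miss things now and then, are a little off and sometimes report something else, mostly with a low value. They report only what shows in the picture. A call takes as long as a camera call.
- look_for(name, picture): "point" ([x, y, z] in m, in world coordinates, good to about 4 mm: the middle of the surface that is visible of it).
- outline_of(name, picture): "mask" (384x512 bool, what is visible of it).
The state is a dict: "clock": time; "joints": joint angles; "dq": joint speeds; "joint_efforts": joint torques, N m; "eef_pos": TCP position; "eef_rot": TCP orientation; "contact_force": force on the tool from outside, world axes, zero at the start; "moment": the same for the moment, N m; "opening": finger opening in m; "finger_force": force on a finger pad.
Only numpy, scipy, OpenCV 4.12 (cv2) and the standard library are available. Lean on these libraries where they do the work, as an engineer would, in place of code of your own. Each camera call takes 0.05 s, during which the arm holds its last target. There are 200 camera calls.

## Working session

There is one attempt and no reset: what is moved stays moved. The work goes in short steps, Python scripts to look and compute and a tool call to move; the robot and the scene stay as the last step left them, time stands still between calls to the robot, and variables do not carry over. Pictures are saved under pics/ and viewed, at most 10 in all, crops included, and the job is handed in when it is done.

Besides the shell and the picture viewer there is one more tool, called after "Call:" by a JSON object that holds its "op" and its "data", one argument or row to a line. carry_out: Moves the arm, as the interface text tells. Its arguments: {"type":"object","properties":{"commands":{"type":"array"},"force":{"type":"number"}},"required":["commands"]}

```bash
mkdir -p pics; cat > h.py <<'E'
from cell import *
import numpy as np, cv2
from scipy.spatial.transform import Rotation as R
def ray(p,uv):
    u=cv2.undistortPoints(np.array(uv,float).reshape(-1,1,2),np.array(p["K"]),np.array(p["D"])).reshape(-1,2)
    d=np.c_[u[:,0],-u[:,1],-np.ones(len(u))]
    return R.from_quat(p["orientation"]).apply(d)
def at_z(p,uv,z):
    d=ray(p,uv);o=np.array(p["position"]);return o+d*((z-o[2])/d[:,2])[:,None]
def proj(p,X):
    c=R.from_quat(p["orientation"]).inv().apply(np.atleast_2d(X)-np.array(p["position"]))
    c=c*[1,-1,-1]
    return cv2.projectPoints(c,np.zeros(3),np.zeros(3),np.array(p["K"]),np.array(p["D"]))[0].reshape(-1,2)
def save(p,n): cv2.imwrite("pics/"+n,p["pixels"][:,:,::-1])
E
python3 - <<'E'
from h import *
for n in("top","scene"):
    p=get_image(n);save(p,n+"0.png");print(n,np.round(p["position"],3))
    for k in("collector","carousel","notch","mark","catch","lock_knob","lock","vial_a","flask","solvent","beaker","tip_box","driver","jar"):
        try:print(k,[(np.round(q["point"],3).tolist(),round(q["p"],2)) for q in look_for(k,p)[:3]])
        except Exception as e:print(k,e)
print(sense())
E
```

```text
top [ 0.319 -0.002  1.312]
collector [([0.552, 0.063, 0.027], 0.62)]
carousel [([0.5, 0.078, 0.041], 0.9)]
notch [([0.497, 0.071, 0.045], 0.93)]
mark [([0.553, 0.062, 0.029], 0.68), ([0.668, 0.422, 0.048], 0.16)]
catch []
lock_knob [([0.626, 0.076, 0.04], 0.36)]
lock [([0.623, 0.073, 0.038], 0.38), ([0.67, 0.421, 0.045], 0.36)]
vial_a [([0.528, 0.446, 0.059], 0.29)]
flask [([0.67, 0.419, 0.047], 0.69), ([0.277, 0.356, 0.024], 0.53)]
solvent [([0.466, -0.404, 0.119], 0.78)]
beaker [([0.659, -0.433, 0.048], 0.76)]
tip_box [([0.319, -0.444, 0.051], 0.9)]
driver [([0.279, 0.357, 0.02], 0.63), ([0.498, 0.074, 0.043], 0.24)]
jar [([0.529, 0.444, 0.062], 0.76)]
scene [0.965 0.814 0.649]
collector [([0.577, 0.134, 0.03], 0.56)]
carousel [([0.509, 0.091, 0.043], 0.94)]
notch [([0.508, 0.093, 0.043], 0.87)]
mark [([0.577, 0.133, 0.03], 0.93)]
catch []
lock_knob [([0.628, 0.082, 0.046], 0.39)]
lock [([0.632, 0.087, 0.046], 0.64)]
vial_a [([0.395, 0.026, 0.051], 0.39)]
flask [([0.689, 0.451, 0.049], 0.9)]
solvent [([0.488, -0.394, 0.082], 0.64), ([0.542, 0.46, 0.055], 0.6)]
beaker [([0.653, -0.396, 0.066], 0.7), ([0.692, 0.449, 0.046], 0.38)]
tip_box [([0.338, -0.418, 0.043], 0.9)]
driver []
jar [([0.544, 0.459, 0.053], 0.82)]
{'clock': 1.5, 'joints': array([ 1.33697909e+00,  1.25810198e-01, -3.95778506e-02,  1.40541729e+00,
        4.33184707e-06,  1.57079622e+00]), 'dq': array([2.46563357e-03, 1.54551786e-04, 1.56561666e-03, 6.30438088e-05,
       5.53646348e-05, 8.41641055e-04]), 'joint_efforts': array([ 1.59425681e-04, -4.35699999e+01,  3.53086317e+01,  1.35996870e-03,
        3.24642747e-05, -8.04185731e-06]), 'eef_pos': array([0.12163434, 0.51070189, 0.23129933]), 'eef_rot': array([ 1.16642437e-01,  9.93173974e-01, -4.22234704e-06, -2.67670008e-06]), 'contact_force': array([ 0.12832532,  0.62401595, -0.84768006]), 'moment': array([ 0.00545834,  0.00193702, -0.03311813]), 'finger_force': 0.0, 'opening': 0.08569997690312789}
```

View pics/top0.png

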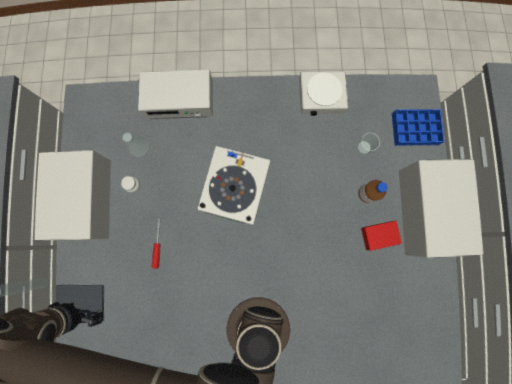

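View pics/scene0.png

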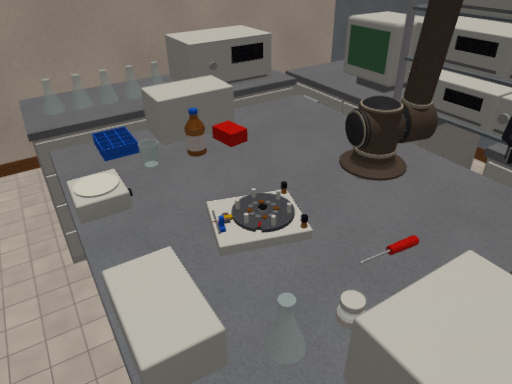

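The top view shows the carousel at about (232,188), with the catch and lock above it at (238,157). The vials are at the lower corners, (203,205) and (249,218). I'll enlarge both views.

```bash
python3 - <<'E'
from h import *
p=get_image("top");a=cv2.resize(p["pixels"][140:230,190:280],(600,600),interpolation=cv2.INTER_CUBIC)
cv2.imwrite("pics/t1.png",a[:,:,::-1])
p=get_image("scene");a=cv2.resize(p["pixels"][175:250,200:315],(800,522),interpolation=cv2.INTER_CUBIC)
cv2.imwrite("pics/s1.png",a[:,:,::-1])
E
```

```text
(no output)
```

View pics/t1.png

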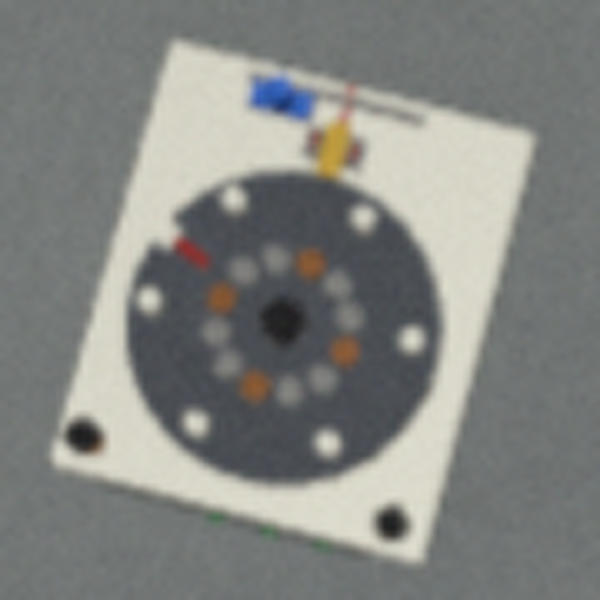

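View pics/s1.png

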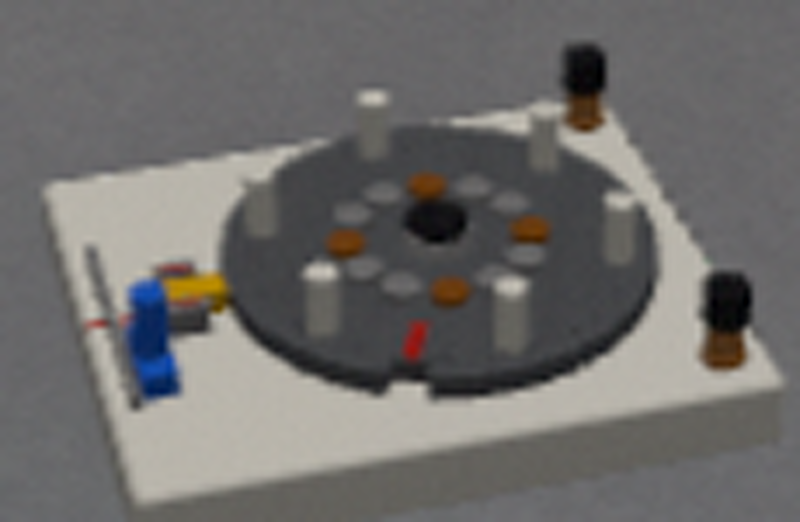

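The top crop shows the deck corners at (175,40), (535,132), (423,563) and (52,463). The notch is on the upper left at (165,235), the catch at (335,150) and the lock at (282,97). I'll fit the poses from these.

```bash
cat > fit.py <<'E'
from h import *
from scipy.optimize import least_squares
def lugs(c,a,z): 
    t=a+np.radians([30,90,150,210,270,330]);return np.c_[c[0]+.07*np.cos(t),c[1]+.07*np.sin(t),0*t+z]
E
python3 - <<'E'
from fit import *
f=lambda a:np.array(a,float)
p=get_image("top");q=get_image("scene")
T=lambda a:(f(a)+.5)*90/600-.5+[190,140]
S=lambda a:(f(a)+.5)*[115/800,75/522]-.5+[200,175]
C=f([[.14,.105,.03],[.14,-.105,.03],[-.105,-.105,.03],[-.105,.105,.03]])
tc=T([[175,40],[535,132],[423,563],[52,463]]); 
sc=S([[135,503],[46,187]]);
tl=T([[235,199],[149,299],[196,424],[328,443],[411,340],[364,218]])  # from notch CCW? order: -30? 
sl=S([[320,270],[511,284],[619,199],[545,115],[373,97],[260,182]])
def deck(v,b): 
    return R.from_euler('z',v[2]).apply(b)+[v[0],v[1],0]
# top view: up=+x,left=+y ; lug going toward left/down = CCW from notch's right neighbour(330)
order=[5,0,1,2,3,4]
def res(v,full=False):
    r=[proj(p,deck(v,C))-tc, proj(q,deck(v,C[:2]))-sc,
       proj(p,lugs(v,v[3],.067)[order])-tl, proj(q,lugs(v,v[3],.068)[order])-sl]
    return r if full else np.vstack(r).ravel()
s=least_squares(res,[.5,.07,-.25,.6],loss="soft_l1")
v=s.x;print(v,np.degrees(v[2:]))
for r in res(v,True):print(np.round(r,1).tolist())
kn=f([[.119,.0+y,.067] for y in(0,.01,.017,.02,.03,.04)])
print("knob top view",proj(p,deck(v,kn)).round(1).tolist(),T([[282,97]]),"scene",proj(q,deck(v,kn)).round(1).tolist(),S([[147,285]]))
print("knob @z", at_z(q,S([[147,287]]),.067),at_z(p,T([[284,100]]),.067))
np.save("v.npy",v)
L=lugs(v,v[3],.068);print(L.round(3).tolist())
print("vials",at_z(p,T([[84,436],[391,523]]),.034+.03).round(3))
for y in(.017,):print(deck(v,f([[.119,y,0]])))
E
```

```text
[ 0.5007359   0.07888036 -0.28666314  0.86659298] [-16.42458805  49.65212017]
[[-0.9, -0.4], [0.4, 0.0], [-0.0, 0.5], [-0.9, 0.4]]
[[0.2, -0.2], [-0.6, -0.8]]
[[-0.2, -0.3], [0.1, -0.0], [-0.0, -0.3], [-0.0, -0.1], [0.2, -0.2], [0.0, -0.2]]
[[0.2, 0.2], [0.0, 0.3], [0.3, 0.1], [0.1, -0.8], [-0.0, 0.1], [-0.1, -1.2]]
knob top view [[240.5, 155.3], [237.8, 154.6], [235.9, 154.1], [235.1, 153.9], [232.4, 153.2], [229.7, 152.5]] [[231.875 154.125]] scene [[218.7, 208.9], [219.4, 211.0], [219.9, 212.6], [220.1, 213.2], [220.9, 215.4], [221.6, 217.6]] [[220.703125   215.52011494]]
knob @z [[0.62455722 0.07532376 0.067     ]] [[0.61844005 0.07490437 0.067     ]]
[[0.513, 0.148, 0.068], [0.447, 0.124, 0.068], [0.435, 0.055, 0.068], [0.488, 0.01, 0.068], [0.554, 0.034, 0.068], [0.567, 0.102, 0.068]]
vials [[0.442 0.183 0.064]
 [0.392 0.024 0.064]]
[[0.61968664 0.06153901 0.        ]]
```

Call:
{"op": "carry_out", "data": {
  "commands": [0.036, -0.036, 0, 0, -1, 0.036, -0.036, 0, 0, -1, 0.036, -0.036, 0, 0, -1, 0.036, -0.036, 0, 0, -1, 0.036, -0.036, 0, 0, -1],
  "force": 20
}}

```text
clock: 2.33
eef_pos: [0.3026, 0.3295, 0.2315]
eef_rot: [0.116, 0.993, 0.0, 0.0]
contact_force: [0.6, 0.9, 0.5]
opening: 0.0002
finger_force: 0.0
```

Call:
{"op": "carry_out", "data": {
  "commands": [0.036, -0.036, 0, 0, -1, 0.036, -0.036, 0, 0, -1, 0.036, -0.036, 0, 0, -1, 0.036, -0.036, 0, 0, -1, 0.038, -0.034, 0, 0, -1]
}}

```text
clock: 2.95
eef_pos: [0.4847, 0.1513, 0.2315]
eef_rot: [0.117, 0.993, 0.0, 0.0]
contact_force: [0.5, 1.2, 0.1]
opening: 0.0002
finger_force: 0.0
```

Call:
{"op": "carry_out", "data": {
  "commands": [0, 0, -0.05, 0, -1, 0, 0, -0.05, 0, -1, 0, 0, -0.03, 0, -1, 0, 0, 0, 0, -1]
}}

```text
clock: 3.45
eef_pos: [0.4819, 0.1521, 0.0992]
eef_rot: [0.117, 0.993, -0.001, -0.002]
contact_force: [0.0, -0.2, 0.5]
opening: -0.0005
finger_force: 0.0
```

Call:
{"op": "carry_out", "data": {
  "commands": [0, 0, -0.03, 0, -1, 0, 0, -0.023, 0, -1, 0.003, 0, 0, 0, -1, 0, 0, 0, 0, -1]
}}

```text
clock: 3.95
eef_pos: [0.4881, 0.1531, 0.0502]
eef_rot: [0.117, 0.993, 0.001, 0.001]
contact_force: [0.8, -0.6, 0.5]
opening: 0.0
finger_force: 0.0
```

```bash
python3 - <<'E'
from fit import *
v=np.load("v.npy");s=sense();print(s["eef_pos"],s["contact_force"])
p=get_image("scene");a=cv2.resize(p["pixels"][150:250,200:340],(800,571),interpolation=cv2.INTER_CUBIC);cv2.imwrite("pics/s2.png",a[:,:,::-1])
for th in [79.7,75,70,64,58,52,46,40,34,28,22,19,16,13.6]:
    t=np.radians(th);P=v[:2]+.07*np.array([np.cos(t),np.sin(t)])-.017*np.array([np.sin(t),-np.cos(t)]);print(th,P.round(4))
E
```

```text
[0.48805832 0.15314141 0.0502329 ] [ 0.79273848 -0.59144102  0.46147066]
79.7 [0.4965 0.1508]
75 [0.5024 0.1509]
70 [0.5087 0.1505]
64 [0.5161 0.1492]
58 [0.5234 0.1473]
52 [0.5304 0.1445]
46 [0.5371 0.141 ]
40 [0.5434 0.1369]
34 [0.5493 0.1321]
28 [0.5546 0.1268]
22 [0.5593 0.1209]
19 [0.5614 0.1177]
16 [0.5633 0.1145]
13.6 [0.5648 0.1119]
```

View pics/s2.png

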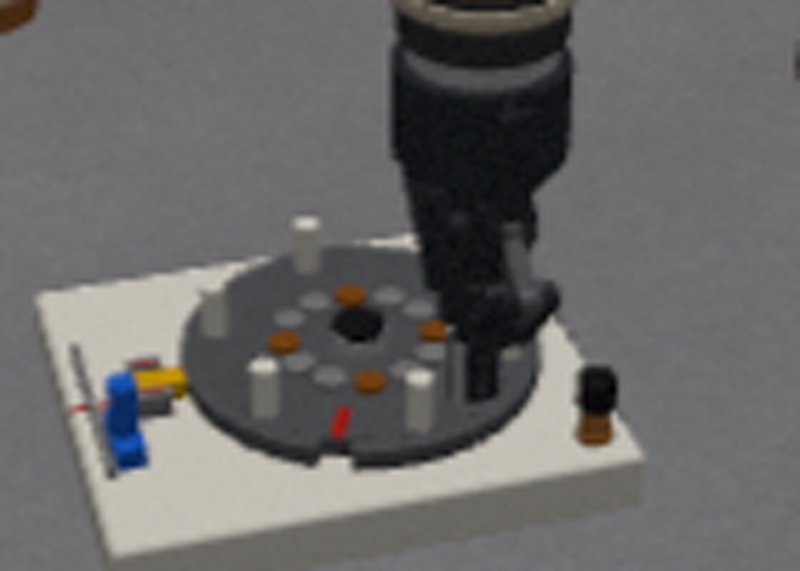

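The finger stands just behind the target lug: lug at (418,400), finger at (480,370). I'll start the push gently.

Call:
{"op": "carry_out", "data": {
  "commands": [0.004, -0.001, -0.001, 0, -1, 0.004, -0.001, 0, 0, -1, 0.003, 0, 0, 0, -1, 0.003, 0, 0, -0.05, -1, 0.003, 0, 0, -0.05, -1]
}}

```text
clock: 4.62
eef_pos: [0.5025, 0.1514, 0.0473]
eef_rot: [0.167, 0.986, 0.001, -0.001]
contact_force: [-5.7, 3.0, 4.6]
opening: 0.0003
finger_force: 3.2
```

Call:
{"op": "carry_out", "data": {
  "commands": [0.0063, -0.0004, 0, -0.07, -1, 0.005, -0.0008, 0, -0.07, -1, 0.005, -0.001, 0, -0.07, -1, 0.005, -0.0015, 0, -0.07, -1, 0.005, -0.0015, 0, -0.07, -1]
}}

```text
clock: 5.25
eef_pos: [0.5287, 0.1461, 0.0472]
eef_rot: [0.336, 0.942, 0.0, -0.002]
contact_force: [-5.9, 1.8, 3.0]
opening: -0.0006
finger_force: 3.0
```

Call:
{"op": "carry_out", "data": {
  "commands": [0.005, -0.003, 0, -0.07, -1, 0.005, -0.0028, 0, -0.079, -1, 0.0047, -0.0032, 0, -0.079, -1, 0.0045, -0.0035, 0, -0.079, -1, 0.004, -0.0038, 0, -0.079, -1]
}}

```text
clock: 5.88
eef_pos: [0.5524, 0.1301, 0.0472]
eef_rot: [0.511, 0.86, 0.0, -0.001]
contact_force: [-4.1, 4.4, 2.0]
opening: -0.0001
finger_force: 2.7
```

```bash
python3 - <<'E'
from fit import *
p=get_image("top");a=cv2.resize(p["pixels"][140:230,190:280],(600,600),interpolation=cv2.INTER_CUBIC)
cv2.imwrite("pics/t3.png",a[:,:,::-1])
p=get_image("scene");a=cv2.resize(p["pixels"][175:250,200:315],(800,522),interpolation=cv2.INTER_CUBIC);cv2.imwrite("pics/s3.png",a[:,:,::-1])
E
```

```text
(no output)
```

View pics/s3.png

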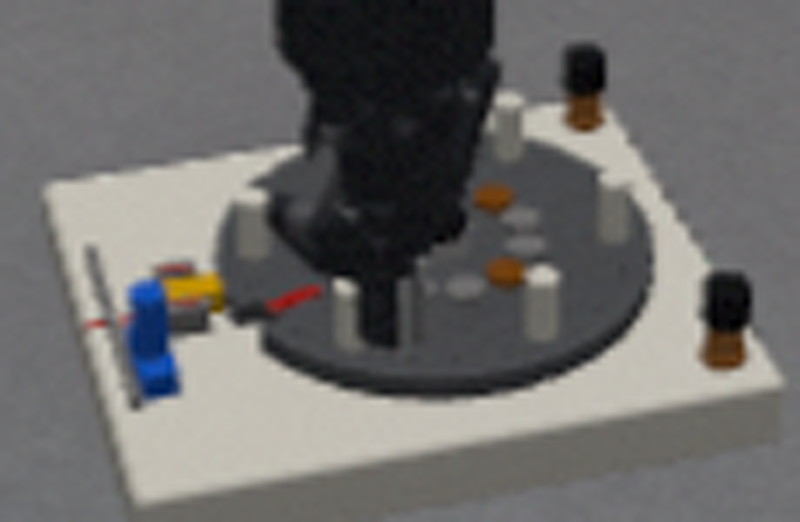

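The notch, with its red line, is at (250,310), about 17° short of the catch. I'll slow down for the last stretch.

Call:
{"op": "carry_out", "data": {
  "commands": [0.004, -0.0045, 0, -0.087, -1, 0.003, -0.004, 0, -0.07, -1, 0.0005, -0.0011, 0, -0.017, -1, 0.0005, -0.0011, 0, -0.017, -1, 0.0005, -0.0011, 0, -0.017, -1]
}}

```text
clock: 6.6
eef_pos: [0.5612, 0.1182, 0.0472]
eef_rot: [0.596, 0.803, 0.0, -0.001]
contact_force: [-2.3, 4.0, 2.2]
opening: 0.0001
finger_force: 2.5
```

Call:
{"op": "carry_out", "data": {
  "commands": [0.0004, -0.0011, 0, -0.017, -1, 0.0004, -0.0011, 0, -0.017, -1, 0.0004, -0.0011, 0, -0.017, -1]
}}

```text
clock: 6.98
eef_pos: [0.5629, 0.1144, 0.0472]
eef_rot: [0.617, 0.787, 0.0, -0.0]
contact_force: [0.0, 3.8, -0.5]
opening: -0.0001
finger_force: 2.1
```

Call:
{"op": "carry_out", "data": {
  "commands": [0.0003, -0.0008, 0, -0.012, -1, 0.0003, -0.0008, 0, -0.012, -1]
}}

```text
clock: 7.22
eef_pos: [0.5639, 0.1125, 0.0473]
eef_rot: [0.626, 0.78, 0.0, 0.0]
contact_force: [1.2, 3.7, -1.5]
opening: -0.0001
finger_force: 1.9
```

Call:
{"op": "carry_out", "data": {
  "commands": [0.0002, -0.0008, 0, -0.012, -1]
}}

```text
clock: 7.35
eef_pos: [0.5642, 0.1115, 0.0474]
eef_rot: [0.631, 0.776, 0.0, 0.001]
contact_force: [1.9, 1.3, -0.3]
opening: 0.0
finger_force: 1.0
```

Call:
{"op": "carry_out", "data": {
  "commands": [0.0002, -0.0006, 0, 0, -1]
}}

```text
clock: 7.48
eef_pos: [0.5642, 0.1107, 0.0475]
eef_rot: [0.631, 0.776, -0.0, 0.0]
contact_force: [2.1, 2.5, 0.1]
opening: 0.0001
finger_force: 1.1
```

Call:
{"op": "carry_out", "data": {
  "commands": [0.0002, -0.0006, 0, 0, -1]
}}

```text
clock: 7.6
eef_pos: [0.5643, 0.1103, 0.0474]
eef_rot: [0.631, 0.776, 0.0, 0.0]
contact_force: [0.8, 2.8, -0.2]
opening: -0.0001
finger_force: 1.2
```

Call:
{"op": "carry_out", "data": {
  "commands": [0.0002, -0.0006, 0, 0, -1]
}}

```text
clock: 7.72
eef_pos: [0.5645, 0.1099, 0.0475]
eef_rot: [0.631, 0.776, 0.0, 0.0]
contact_force: [1.0, 4.2, 0.1]
opening: 0.0001
finger_force: 1.8
```

Call:
{"op": "carry_out", "data": {
  "commands": [0.0002, -0.0005, 0, 0, -1]
}}

```text
clock: 7.85
eef_pos: [0.5645, 0.1098, 0.0474]
eef_rot: [0.631, 0.776, 0.0, -0.0]
contact_force: [0.1, 6.1, 0.1]
opening: -0.0001
finger_force: 2.7
```

Call:
{"op": "carry_out", "data": {
  "commands": [0.0002, -0.0006, 0, 0, -1, 0.0001, -0.0004, 0, 0, -1]
}}

```text
clock: 8.1
eef_pos: [0.5645, 0.1097, 0.0475]
eef_rot: [0.63, 0.776, 0.001, -0.001]
contact_force: [-0.3, 8.6, 1.8]
opening: 0.0001
finger_force: 4.2
```

Call:
{"op": "carry_out", "data": {
  "commands": [0.0001, -0.0005, 0, 0, -1]
}}

```text
clock: 8.22
eef_pos: [0.5645, 0.1096, 0.0475]
eef_rot: [0.63, 0.776, 0.001, -0.001]
contact_force: [-0.7, 10.4, 1.8]
opening: -0.0
finger_force: 5.1
```

Call:
{"op": "carry_out", "data": {
  "commands": [0.0002, -0.0006, 0, 0, -1, 0.0001, -0.0005, 0, 0, -1, 0, 0, 0, 0, -1]
}}

```text
clock: 8.6
eef_pos: [0.5647, 0.1095, 0.0475]
eef_rot: [0.63, 0.777, 0.002, -0.002]
contact_force: [-0.9, 13.1, 1.2]
opening: -0.0003
finger_force: 6.4
```

Call:
{"op": "carry_out", "data": {
  "commands": [0, 0, 0, 0, -1, 0, 0, 0, 0, -1, 0, 0, 0, 0, -1, 0, 0, 0, 0, -1]
}}

```text
clock: 9.1
eef_pos: [0.5647, 0.1095, 0.0475]
eef_rot: [0.63, 0.777, 0.002, -0.002]
contact_force: [-0.7, 12.4, 1.3]
opening: -0.0004
finger_force: 6.3
```

```bash
python3 - <<'E'
from fit import *
p=get_image("top");a=p["pixels"][140:230,190:280]
q=get_image("scene");b=q["pixels"][185:245,205:295]
a=cv2.resize(a,(400,400),interpolation=cv2.INTER_CUBIC);b=cv2.resize(b,(400,267),interpolation=cv2.INTER_CUBIC)
b=np.vstack([b,np.zeros((133,400,3),np.uint8)])
cv2.imwrite("pics/c4.png",np.hstack([a,b])[:,:,::-1])
E
```

```text
(no output)
```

View pics/c4.png

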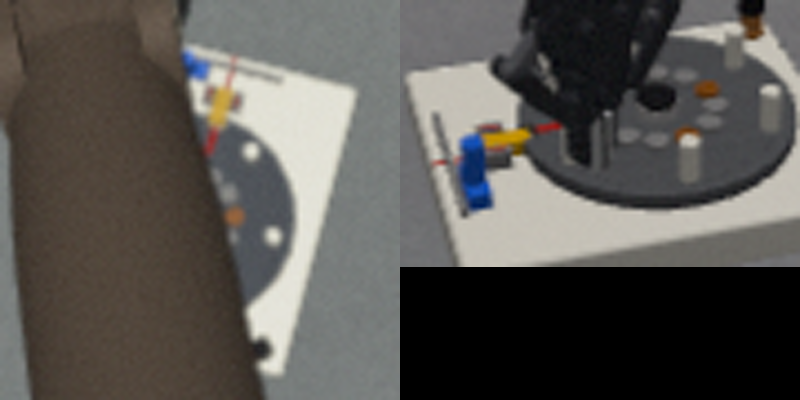

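The notch's red line is now in line with the catch at (545,128), and the catch has dropped in. I'll raise the push to about 15 N, hold it, then back off.

Call:
{"op": "carry_out", "data": {
  "commands": [0.0001, -0.0006, 0, 0, -1, 0, 0, 0, 0, -1, 0, 0, 0, 0, -1, 0, 0, 0, 0, -1, 0, 0, 0, 0, -1]
}}

```text
clock: 9.82
eef_pos: [0.5647, 0.1094, 0.0476]
eef_rot: [0.63, 0.777, 0.002, -0.002]
contact_force: [-1.9, 14.3, 1.8]
opening: -0.0001
finger_force: 7.2
```

Call:
{"op": "carry_out", "data": {
  "commands": [0, 0.002, 0, 0, -1, -0.001, 0.004, 0, 0, -1, -0.002, 0.006, 0, 0, -1, 0, 0, 0.03, 0, -1, 0, 0, 0.04, 0, -1]
}}

```text
clock: 10.45
eef_pos: [0.561, 0.1178, 0.1168]
eef_rot: [0.631, 0.776, -0.002, -0.001]
contact_force: [0.3, -0.3, -0.4]
opening: 0.0001
finger_force: 0.0
```

Call:
{"op": "carry_out", "data": {
  "commands": [0.023, 0, 0, -0.163, -1, 0.023, -0.004, 0, -0.163, -1, 0.023, -0.006, 0, -0.163, -1, 0, 0, -0.035, 0, -1, 0, 0, 0, 0, -1]
}}

```text
clock: 11.08
eef_pos: [0.6291, 0.1075, 0.0793]
eef_rot: [0.8, 0.6, -0.003, -0.001]
contact_force: [-1.0, -0.2, 0.4]
opening: 0.0001
finger_force: 0.0
```

```bash
python3 - <<'E'
from fit import *
print(sense()["eef_pos"])
p=get_image("scene");print([(np.round(k["point"],3).tolist(),round(k["p"],2)) for k in look_for("lock_knob",p)[:2]])
a=cv2.resize(p["pixels"][150:240,190:300],(733,600),interpolation=cv2.INTER_CUBIC);cv2.imwrite("pics/s5.png",a[:,:,::-1])
E
```

```text
[0.62908165 0.10747352 0.07925553]
[([0.445, 0.188, 0.052], 0.47)]
```

View pics/s5.png

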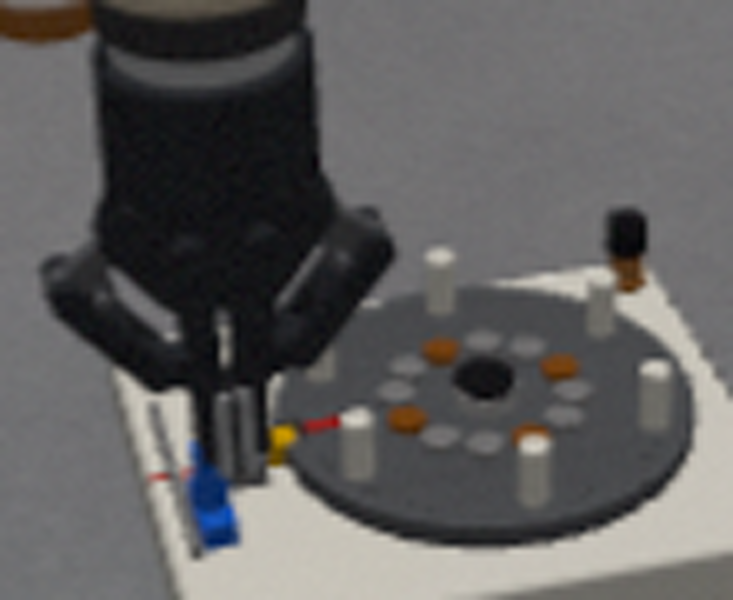

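The wheel's red line still meets the catch at (283,440), and the finger is behind the knob at (205,485). Next I'll descend and push the slide.

Call:
{"op": "carry_out", "data": {
  "commands": [0, 0, -0.02, 0, -1, 0, 0, -0.012, 0, -1, -0.001, -0.005, 0, 0, -1, -0.001, -0.004, 0, 0, -1, -0.001, -0.003, 0, 0, -1]
}}

```text
clock: 11.8
eef_pos: [0.6286, 0.0958, 0.0512]
eef_rot: [0.8, 0.6, 0.001, 0.0]
contact_force: [-0.1, 0.3, -1.1]
opening: 0.0
finger_force: 0.0
```

Call:
{"op": "carry_out", "data": {
  "commands": [-0.0008, -0.003, 0, 0, -1, -0.0008, -0.003, 0, 0, -1, -0.0008, -0.003, 0, 0, -1, -0.0008, -0.003, 0, 0, -1]
}}

```text
clock: 12.3
eef_pos: [0.6252, 0.0842, 0.0505]
eef_rot: [0.8, 0.6, 0.0, 0.0]
contact_force: [1.3, 2.9, 1.2]
opening: 0.0
finger_force: 1.3
```

Call:
{"op": "carry_out", "data": {
  "commands": [-0.001, -0.003, 0, 0, -1, -0.001, -0.003, 0, 0, -1, -0.001, -0.003, 0, 0, -1, -0.001, -0.003, 0, 0, -1, -0.001, -0.003, 0, 0, -1]
}}

```text
clock: 12.92
eef_pos: [0.62, 0.069, 0.0503]
eef_rot: [0.8, 0.6, 0.0, 0.0]
contact_force: [2.0, 1.7, 1.4]
opening: 0.0
finger_force: 1.3
```

Call:
{"op": "carry_out", "data": {
  "commands": [-0.0005, -0.0015, 0, 0, -1, -0.0005, -0.0015, 0, 0, -1]
}}

```text
clock: 13.18
eef_pos: [0.619, 0.0661, 0.0502]
eef_rot: [0.8, 0.6, -0.0, 0.0]
contact_force: [2.1, 3.1, 0.4]
opening: 0.0001
finger_force: 1.3
```

Call:
{"op": "carry_out", "data": {
  "commands": [-0.0004, -0.0012, 0, 0, -1, -0.0004, -0.0012, 0, 0, -1]
}}

```text
clock: 13.42
eef_pos: [0.6182, 0.0638, 0.0503]
eef_rot: [0.8, 0.6, 0.0, -0.0]
contact_force: [2.5, 3.6, 0.8]
opening: 0.0
finger_force: 2.1
```

Call:
{"op": "carry_out", "data": {
  "commands": [-0.0003, -0.001, 0, 0, -1, -0.0003, -0.001, 0, 0, -1]
}}

```text
clock: 13.68
eef_pos: [0.6182, 0.0636, 0.0504]
eef_rot: [0.799, 0.601, 0.002, -0.001]
contact_force: [5.5, 8.9, -1.2]
opening: 0.0001
finger_force: 5.3
```

Call:
{"op": "carry_out", "data": {
  "commands": [-0.0003, -0.001, 0, 0, -1]
}}

```text
clock: 13.8
eef_pos: [0.6181, 0.0634, 0.0504]
eef_rot: [0.799, 0.601, 0.002, -0.002]
contact_force: [5.8, 13.0, -2.6]
opening: 0.0
finger_force: 6.8
```

Call:
{"op": "carry_out", "data": {
  "commands": [-0.0003, -0.001, 0, 0, -1]
}}

```text
clock: 13.92
eef_pos: [0.6181, 0.0634, 0.0505]
eef_rot: [0.799, 0.601, 0.003, -0.002]
contact_force: [6.0, 15.6, -2.0]
opening: -0.0002
finger_force: 8.4
```

The slide is at a hard stop. I'll back off, lift and check.

Call:
{"op": "carry_out", "data": {
  "commands": [0.001, 0.004, 0, 0, -1, 0.003, 0.01, 0, 0, -1, 0.002, 0.006, 0, 0, -1, 0, 0, 0.05, 0, -1, 0, 0, 0.06, 0, -1]
}}

```text
clock: 14.55
eef_pos: [0.6218, 0.0798, 0.1598]
eef_rot: [0.8, 0.6, -0.002, -0.001]
contact_force: [1.0, -0.2, 1.2]
opening: 0.0001
finger_force: 0.0
```

Call:
{"op": "carry_out", "data": {
  "commands": [-0.03, 0.05, 0.02, 0, -1, -0.03, 0.05, 0.02, 0, -1, -0.03, 0.05, 0, 0, -1, -0.03, 0.05, 0, 0, -1, 0, 0, 0, 0, -1]
}}

```text
clock: 15.18
eef_pos: [0.5008, 0.2827, 0.2004]
eef_rot: [0.798, 0.602, -0.0, -0.0]
contact_force: [0.7, -0.2, -0.1]
opening: -0.0001
finger_force: 0.0
```

```bash
python3 - <<'E'
from fit import *
s=sense();print(s["eef_pos"],s["contact_force"])
p=get_image("top");a=p["pixels"][140:230,190:280]
q=get_image("scene");b=q["pixels"][185:245,205:295]
a=cv2.resize(a,(400,400),interpolation=cv2.INTER_CUBIC);b=cv2.resize(b,(400,267),interpolation=cv2.INTER_CUBIC)
b=np.vstack([b,np.zeros((133,400,3),np.uint8)])
cv2.imwrite("pics/c6.png",np.hstack([a,b])[:,:,::-1])
E
```

```text
[0.50081986 0.28273087 0.2003721 ] [ 0.67090144 -0.22573991 -0.09894876]
```

View pics/c6.png

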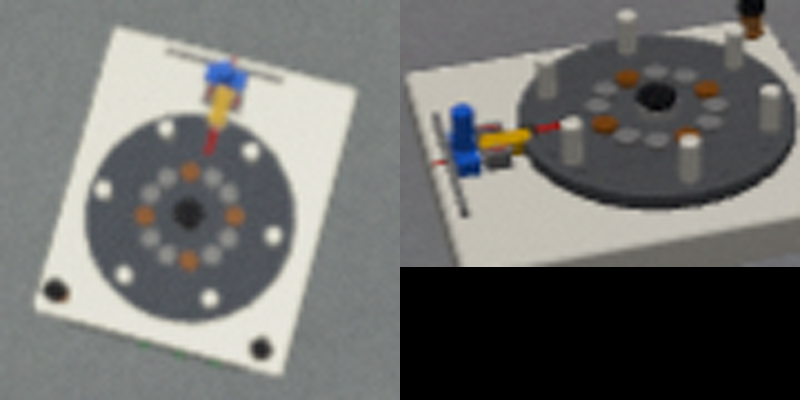

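```bash
python3 - <<'E'
from fit import *
v=np.load("v.npy");d=np.array([-np.sin(v[2]),np.cos(v[2])]);ex=np.array([d[1],-d[0]])
for n in("top","scene"):
    p=get_image(n);o=cv2.imread(f"pics/{n}0.png")[:,:,::-1]
    r=[]
    for im in(o,p["pixels"]):
        i=im.astype(float);w=np.clip(i[...,2]-i[...,0]-25,0,None);w[:140]=0;w[240:]=0;w[:,:205]=0;w[:,250:]=0
        Y,X=np.mgrid[:384,:512];r.append([(w*X).sum()/w.sum(),(w*Y).sum()/w.sum()]);print(w.sum())
    P=at_z(p,r,.045)[:,:2]-v[:2];print(n,np.round(r,2).tolist(),"deck x",P@ex,"y",P@d,"travel",(P[0]-P[1])@d)
E
```

```text
2893.0
3387.0
top [[231.77, 154.1], [240.35, 156.38]] deck x [0.12001694 0.11977359] y [0.0341587  0.00190319] travel 0.032255508968474525
6073.0
6141.0
scene [[221.38, 223.34], [219.07, 216.22]] deck x [0.11986865 0.1198049 ] y [0.03413308 0.00179952] travel 0.0323335558378102
```

Both views put the slide's travel at 32.3 mm, ending at a hard stop, so it is home. Handing in.

```bash
python3 -c "
from cell import *
print(close_job())"
```

```text
the job is handed in; nothing more can be done
None
```

The job is handed in, but no pass/fail verdict came back: the catch is in the notch and held about 14.5 N for half a second, the lock slide went 32 mm to a hard stop, and the arm is clear of everything.

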